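Latch the beam enclosure, then open the guarded shutter and hold it

ROBOT

A 6-joint arm with a two-finger parallel gripper is mounted at the origin on the work surface. World frame = base frame: x ahead of the robot, y to its left, z up, the work surface at z = 0. Lengths are in m, angles in rad, forces in N, time in s.
With the tool pointing down it reaches from about 0.325 to 0.775 m from the base axis. Payload 5.5 kg.
Tool frame: the origin (TCP) lies on the centre line of the jaws, within the pads' length; the fingertips stand 11 mm ahead of it and the grasp point (between the pads) lies 8 mm behind it (manip.tip_reach is the distance from the TCP to the fingertips, in m); z points along the fingers, y is the line along which they close (so a half turn about z gives the same grasp; the last joint's range is limited). The gripper opens to 85 mm and grips with 20 to 120 N. Pads are 22 mm wide; open, the fingers measure 114 mm over their backs; the gripper's body (76 mm by 85 mm) begins 54 mm behind the grasp point. The pads swing forward as they close: fully open they stand 13 mm farther back than shut.
Start: joints at [-1.188, 0.091, 1.231, -0, 1.82, -0.057], TCP at [0.255, -0.543, 0.242] pointing down, gripper open.
Joint ranges: [-2.87, 2.87], [-0.86, 2.18], [0.17, 2.46], [-1.51, 4.65], [0.06, 2.69], [-2.65, 2.65]. Speed limits (rad/s): [2.57, 2.57, 3.01, 3.14, 3.14, 3.14].

INTERFACE

Orientations are given as a unit quaternion [x, y, z, w].
In Python, from station import monitor, imaging, job, manip gives the robot as it stands.
- The arm moves only by the tool apply_moves, never from a script. Its argument "targets" is a list of rows, each a list of 7 numbers: the turn, a rotation vector about the tool's x, y, z in rad, then the shift along the tool's x, y, z in cm, then the opening, from 0 (shut) to 1 (fully open). In form: [[rx, ry, rz, tx, ty, tz, gripper], ...]. A call has 1 to 10 rows; each row shifts and turns the commanded pose from where the row before left it, along the tool's axes as they then stand; what a row does not reach is not made up. A row lasts 1/10 s, in which the tool goes at most 50 mm and 8.59 degrees, less where a joint would pass 70% of its speed; a pose out of reach is approached as far as the arm can. A call with a gripper value outside its range is refused whole. The fingers move at their own pace and stop on an object; "grip_force" is the grip in N (left out, the last holds). Time passes only in rows, so rows that do not move let the fingers close. It gives the time, the measured TCP pose, the force, the opening and the grip force at its end, in the units of the state.
- monitor.sense(): the state, without advancing time (a new reading comes with each control period).
- imaging.camera(name): name is "scene" or "top" or "wrist"; returns a dict with "color" (420x560x3 uint8, red, green, blue), "fx", "fy", "cx", "cy" (pixels), "D" ([k1, k2, p1, p2, k3] as OpenCV has them; the pictures are not rectified), "rvec" (rotation vector, rad) and "tvec" (3), from world to camera coordinates, as OpenCV has them. Camera axes: x right, y down, z forward; pixel columns grow to the right and rows downward; lengths in m; the calibration is good to about 2 mm. A picture is of the moment at which its call begins. There is no depth.
- job.close_job(): hands the job in; it is judged then, once.
The state is a dict: "t": time; "qpos": joint angles; "qvel": joint speeds; "joint_torque": joint torques, N m; "position": TCP position; "eef_rot": TCP orientation; "wrist_force": force on the tool from outside, world axes, zero at the start; "torque": the same for the moment, N m; "opening": finger opening in m; "gripper_force": force on a finger pad.
Only numpy, scipy, OpenCV 4.12 (cv2) and the standard library are available. Lean on these libraries where they do the work, as an engineer would, in place of code of your own. Each camera call takes 0.05 s, during which the arm holds its last target. There are 200 camera calls.

TASK

First swing the brass hook on top of the black beam enclosure closed until it rests against its catch post. Then flip the red guard on the shutter unit all the way back, take hold of the black spring-return handle it covered, pull it fully forward to its stop (towards the side where the guard's yellow lift bar was) and finish while still holding it there. Leave the bystanding mirror, screwdriver, bottle and carton where they are.

Things in the scene. Friction and masses are not known exactly. Their poses are not given: they have to be found in the camera images.
- enclosure: Fixed black beam enclosure, 200 (x) x 180 (y) x 90 (z) mm, white lid with an aluminium rim strip along its -x side. Origin: centre of the underside; z up. It starts at different places and yaws. The hook lies on its top.
- hook (a joint): Angle of the brass swing hook about its vertical pivot (enclosure's +z), rad. 0: closed, its stop: pointing along the enclosure's +x, its two teeth either side of the catch post; grows counter-clockwise seen from above as it opens, to 1.7. Starts 0.9 to 1.5. Stiff (0.05 N m): stays where left. Rests in its catch below 0.06.
- hook_pivot (a point): Pivot of the hook, at the underside of its 8 mm thick bar, 94 mm above the table (4 mm above the enclosure's top), at (-70, 0) mm in the enclosure. Axes: those of the hook; x runs along the bar.
- hook_peg (a point): Centre of the top of the orange upright round peg at the hook's free end: 14 mm diameter, 36 mm tall above the brass bar, top 138 mm above the table. In the hook's axes it stands 92 mm along x and 12 mm along y from the pivot. The catch post on the lid is 30 mm from it when closed.
- catch_post (a point): Top of the steel catch post on the enclosure's lid, 10 mm diameter, 15 mm tall, top 105 mm above the table; at (-8, 0) mm in the enclosure.
- shutter: Fixed beam shutter unit: aluminium block whose top is 50 mm above the table, 120 mm (x, from -70 to +50) x 100 mm (y). Origin on its underside, z up; its front looks to its own -x. It starts at different places and yaws. Carries the red guard and, beneath it, the black handle.
- guard (a joint): Angle of the red guard about its hinge (level, along the shutter's y, at the rear), rad. 0: closed over the handle; grows as its front is lifted up and back; stop at 2.2 (all the way back). About 120 g, loose: below about 0.65 it falls shut, beyond 0.9 it falls back to its stop by itself, damped. Closed, it blocks the handle. Counts as flipped back above 1.8.
- guard_hinge (a point): Middle of the guard's hinge line, at (50, 0) mm in the shutter, 58 mm above the table. Axes: those of the guard, parallel to the shutter's when closed.
- guard_bar (a point): Middle of the guard's yellow lift bar: round, 12 mm thick, 72 mm long along the guard's y, held 46 mm in front of the red guard by two steel arms (52 mm free between them). In the guard's axes 130 mm in front (-x) of the hinge and 62 mm above it: 120 mm above the table when closed. Pinch it from above, fingers closing along x; it turns in the grip along its arc. Guard: 84 mm wide.
- lever (a joint): Angle of the black shutter handle about its pivot (level, along the shutter's y), rad. 0: upright; grows as it is pulled to the shutter's -x (front); stop at 0.70. A spring returns it to 0 when let go: about 2.5 N at the bar at the start, 9.5 N at the stop. Fully pulled above 0.6.
- lever_pivot (a point): Pivot of the handle, at (0, 0) mm in the shutter, 30 mm above the table (inside the block). Axes: those of the handle, parallel to the shutter's when upright.
- lever_bar (a point): Middle of the handle's black cross bar: round, 18 mm thick, 62 mm long along the shutter's y, 82 mm above its pivot (112 mm above the table upright, 93 mm at the stop), carried by two 8 mm steel arms at its ends (46 mm free between them). Pinch it from above, fingers closing along x; it turns in the grip along its arc.
- mirror: Bystander: small mirror on a steel post, 44 mm round foot, 105 mm tall. Origin under its foot.
- driver: Bystander: screwdriver with a blue handle, 160 mm long, lying on the table.
- bottle: Bystander: white bottle with red cap, 60 mm diameter, 150 mm tall. Origin under its foot.
- carton: Bystander: cardboard and blue carton 90 x 130 x 60 mm. Origin under its centre.
There are look-alikes about, which are no part of the job. What is shaped like the shutter but green is not meant.

How it is judged:
On the way, in this order (a step that is already met when the one before it is completed fails the run):
1. the hook is closed onto its catch post, with the guard still shut and the handle upright (value of joint hook below 0.06 rad and value of joint guard below 0.6 rad and value of joint lever below 0.2 rad), for 0.2 s.
2. the guard is flipped all the way back, with the handle not yet pulled (value of joint guard above 1.8 rad and value of joint lever below 0.35 rad), for 0.2 s.
3. the handle is pulled to its stop by the fingers (value of joint lever above 0.6 rad and contact force between the fingers and lever above 1 N), for 0.3 s.
At the end, for the whole second after the job is handed in: The hook rests on its catch (joint below 0.06 rad), the guard is flipped back (above 1.8 rad), and the fingers, pressing on the handle with more than 1 N, keep it pulled to its stop (above 0.6 of 0.70 rad) through the last second (all of step 3 and value of joint hook below 0.06 rad and value of joint guard above 1.8 rad); the arm keeps its last pose, push and grip.
It fails at once if the handle is forced while the guard is still shut (value of joint lever above 0.4 rad and value of joint guard below 0.8 rad).
It fails at once if the mirror is moved more than 30 mm (distance of mirror from where it was at the start of the episode above 0.03 m).
It fails at once if the driver is moved more than 30 mm (distance of driver from where it was at the start of the episode above 0.03 m).
It fails at once if the bottle is moved more than 30 mm (distance of bottle from where it was at the start of the episode above 0.03 m).
It fails at once if the carton is moved more than 30 mm (distance of carton from where it was at the start of the episode above 0.03 m).
It also fails if it takes over 64 s, if anything falls off the work surface, if the arm or the gripper's body presses on something with over 40 N, if the wrist force passes 120 N, or if a joint passes its speed limit or range.

## Working session

There is one attempt and no reset: what is moved stays moved. The work goes in short steps, Python scripts to look and compute and a tool call to move; the robot and the scene stay as the last step left them, time stands still between calls to the robot, and variables do not carry over. Pictures are saved under pics/ and viewed, at most 10 in all, crops included, and the job is handed in when it is done.

Besides the shell and the picture viewer there is one more tool, called after "Request:" as name(argument=value, ...) on one line, values as JSON. apply_moves: Moves the arm, as the interface text tells. Its arguments: {"type":"object","properties":{"targets":{"type":"array","items":{"type":"array","items":{"type":"number"}}},"grip_force":{"type":"number"}},"required":["targets"]}

```bash
mkdir -p pics
python3 - <<'E'
from station import monitor, imaging, job, manip
import cv2
for n in("scene","top"):
    c=imaging.camera(n); cv2.imwrite(f"pics/{n}0.png",cv2.resize(c["color"][:,:,::-1],(784,588),interpolation=cv2.INTER_CUBIC))
    print(n,c["fx"],c["cx"],c["D"],c["rvec"],c["tvec"])
s=monitor.sense();print(s, manip.tip_reach)
E
```

```text
scene 435.7840083406686 280.0346621325124 [-0.13222454  0.          0.          0.          0.        ] [ 1.76737084  1.93085265 -0.66321228] [-0.01154613 -0.39897626  1.82566335]
top 415.2000274220064 287.4693224071868 [0.03252878 0.         0.         0.         0.        ] [ 2.09306974 -2.15065535  0.1892962 ] [0.06786268 0.59454724 1.62757067]
{'t': 0.1, 'qpos': array([-1.18771642e+00,  9.17781680e-02,  1.23177615e+00, -7.99867580e-06,
        1.81980919e+00, -5.67331943e-02]), 'qvel': array([-0.00019437, -0.00166019, -0.00388254, -0.00080758, -0.00171434,
        0.00160323]), 'joint_torque': array([ 4.19107339e-03, -4.60216177e+01, -4.19218683e+01,  9.01622866e-05,
        1.05877765e-02,  7.03416930e-06]), 'position': array([ 0.25535045, -0.54268619,  0.24126113]), 'eef_rot': array([ 9.75917670e-01,  2.18137382e-01, -1.47663759e-04, -8.73039418e-04]), 'wrist_force': array([ 0.01503317,  0.08965735, -0.14822069]), 'torque': array([ 0.00386578,  0.00264378, -0.03654502]), 'gripper_force': 0.0, 'opening': 0.0852530544065516} 0.011
```

View pics/scene0.png

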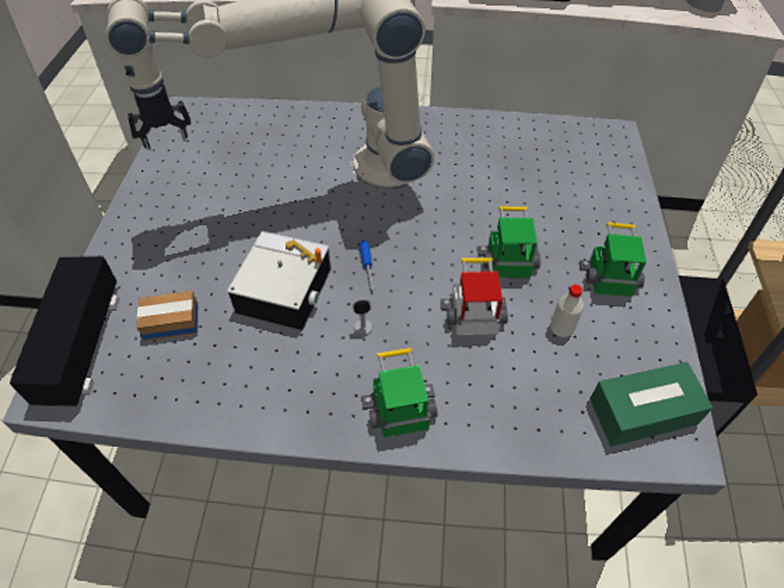

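View pics/top0.png

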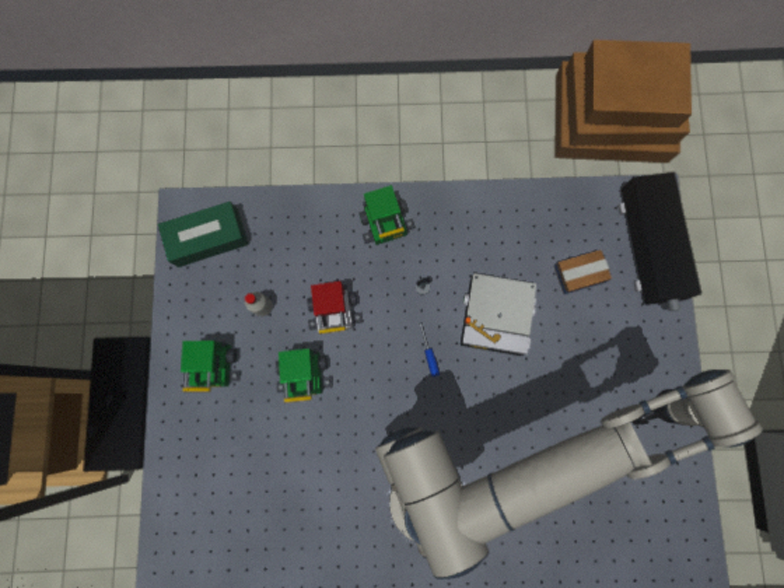

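```bash
cat > h.py <<'E'
import numpy as np, cv2
from station import monitor, imaging, job, manip
def K(c): return np.array([[c["fx"],0,c["cx"]],[0,c["fy"],c["cy"]],[0,0,1.]])
def ray(c,uv):
    n=cv2.undistortPoints(np.array([[uv]],float),K(c),np.array(c["D"]))[0,0]
    R=cv2.Rodrigues(np.array(c["rvec"]))[0]; o=-R.T@np.array(c["tvec"])
    return o,R.T@np.array([n[0],n[1],1])
def plane(c,uv,z):
    o,d=ray(c,uv); return o+d*(z-o[2])/d[2]
def proj(c,P): return cv2.projectPoints(np.array(P,float).reshape(-1,1,3),np.array(c["rvec"]),np.array(c["tvec"]),K(c),np.array(c["D"]))[0][:,0]
E
python3 - <<'E'
from h import *
im=[]
for n,bs in(("scene",((155,160),(295,177))),("top",((307,187),(186,182)))):
    c=imaging.camera(n)
    for x,y in bs: im.append(cv2.resize(c["color"][y:y+75,x:x+100,::-1],(400,300),interpolation=cv2.INTER_CUBIC))
    hsv=cv2.cvtColor(c["color"],cv2.COLOR_RGB2HSV)
    for nm,lo,hi,z in(("yel",(24,150,120),(32,255,255),.12),("orange",(6,200,150),(15,255,255),.12),("red",(0,180,80),(4,255,255),.1)):
        m=cv2.inRange(hsv,lo,hi); k,l,st,ce=cv2.connectedComponentsWithStats(m)
        for i in range(1,k):
            if st[i,4]>5 and ce[i][1]>100: print(n,nm,st[i],ce[i].round(1),plane(c,ce[i],z).round(3))
cv2.imwrite("pics/crop.png",np.vstack([np.hstack(im[:2]),np.hstack(im[2:])]))
E
```

```text
scene yel [357 147  19   3  39] [365.1 148.3] [0.293 0.34  0.12 ]
scene yel [434 159  20   4  42] [443.  160.6] [0.327 0.615 0.12 ]
scene yel [330 184  22   3  42] [340.8 185.3] [0.476 0.254 0.12 ]
scene yel [270 249  24   6  66] [281.7 251.6] [0.749 0.083 0.12 ]
scene orange [225 178   3   3   7] [226.3 179. ] [ 0.482 -0.125  0.12 ]
scene red [330 194  29  22 551] [343.4 204.6] [0.54  0.265 0.1  ]
scene red [407 203   9   9  57] [410.9 207.3] [0.532 0.485 0.1  ]
top yel [271 163  17   7  37] [278.9 165.7] [0.746 0.081 0.12 ]
top yel [228 234  18   4  38] [236.5 235.4] [0.473 0.25  0.12 ]
top yel [131 277  18   3  45] [139.3 277.8] [0.324 0.616 0.12 ]
top yel [203 283  19   4  46] [212.3 284.6] [0.29  0.342 0.12 ]
top orange [333 227   2   3   6] [333.5 228. ] [ 0.492 -0.123  0.12 ]
top red [223 202  23  23 288] [233.2 213.1] [0.564 0.266 0.1  ]
top red [176 210   6   6  29] [178.4 212.7] [0.572 0.481 0.1  ]
```

View pics/crop.png

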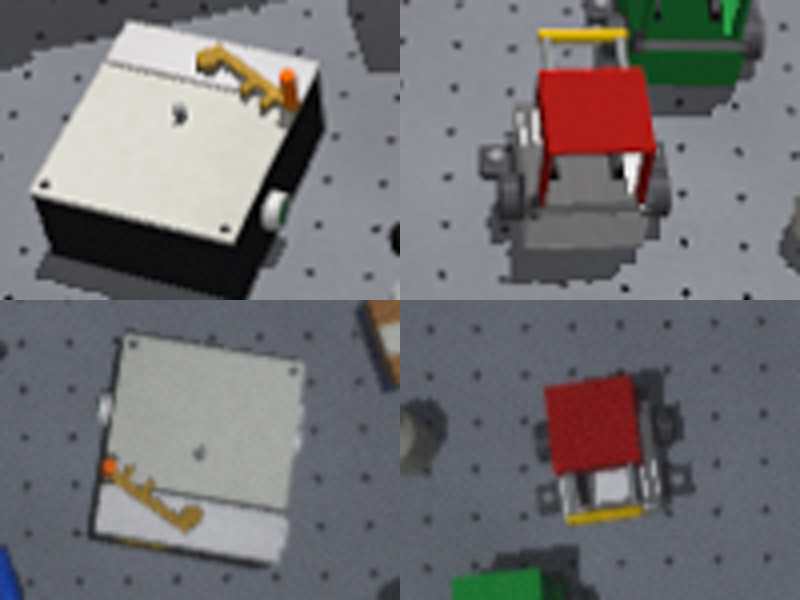

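Run:
```python
from h import *
s=imaging.camera("scene");t=imaging.camera("top")
def a(p,q,n=""): d=np.array(q-p)[:2]; print(n,"ang",np.arctan2(d[1],d[0]).round(3),"len",np.hypot(*d).round(4))
P={}
for nm,c,post,piv,peg,cs in(("top",t,(356.75,225),(354.5,241.5),(334.25,228.5),[(338.25,195),(383.25,202.5),(375.75,253.25),(330.25,245.75)]),
  ("scene",s,(200,186.25),(207,175),(226.75,178),[(155+234/4,160+242/4),(155+33/4,160+190/4),(155+126/4,160+22/4),(155+318/4,160+63/4)])):
    post=plane(c,post,.105);piv=plane(c,piv,.102);peg=plane(c,peg,.138)
    C=[plane(c,x,.09) for x in cs]
    print(nm,"post",post.round(4),"piv",piv.round(4),"peg",peg.round(4),"cent",np.mean(C,0).round(4))
    a(piv,post,"piv-post");a(piv,peg,"piv-peg")
    a(C[3],C[0],"side x");a(C[2],C[1],"side x");a(C[1],C[0],"y");a(C[2],C[3],"y")
for c,l,r in((s,(330,185.5),(352,185.5)),(t,(246.25,234.5),(228,236.75))):
    L=plane(c,l,.12);R=plane(c,r,.12);print("bar",((L+R)/2).round(4));a(L,R,"bar")
# guard top edges in top view, red quad
c=[plane(t,(186+x/4,182+y/4),.11) for x,y in((145,86),(231,77),(241,163),(155,173))]
a(c[1],c[0],"g");a(c[2],c[3],"g");a(c[3],c[0],"gx");a(c[2],c[1],"gx")
```

```text
top post [ 0.5032 -0.2157  0.105 ] piv [ 0.4396 -0.2038  0.102 ] peg [ 0.4877 -0.1242  0.138 ] cent [ 0.5099 -0.2188  0.09  ]
piv-post ang -0.185 len 0.0647
piv-peg ang 1.027 len 0.093
side x ang -0.201 len 0.2049
side x ang -0.211 len 0.2035
y ang 1.373 len 0.1797
y ang 1.381 len 0.1776
scene post [ 0.5081 -0.2107  0.105 ] piv [ 0.4534 -0.198   0.102 ] peg [ 0.4932 -0.1195  0.138 ] cent [ 0.5179 -0.2127  0.09  ]
piv-post ang -0.228 len 0.0561
piv-peg ang 1.102 len 0.088
side x ang -0.189 len 0.1986
side x ang -0.179 len 0.1951
y ang 1.36 len 0.1782
y ang 1.38 len 0.1801
bar [0.477  0.2549 0.12  ]
bar ang 1.662 len 0.0726
bar [0.4727 0.248  0.12  ]
bar ang 1.666 len 0.0705
g ang 1.649 len 0.0847
g ang 1.66 len 0.0839
gx ang 0.115 len 0.087
gx ang 0.106 len 0.086
```

```bash
cat >> h.py <<'E'
from scipy.spatial.transform import Rotation as Ro
def rel(*targets):
    s=monitor.sense(); R=Ro.from_quat(s["eef_rot"]); p=np.array(s["position"])
    x=R.as_matrix()[:,0]; print("t",s["t"],"p",p.round(4),"xyaw",np.arctan2(x[1],x[0]).round(3),"tilt",(R.as_matrix()[:2,2]).round(4),"open",s["opening"],"gf",s["gripper_force"],"F",s["wrist_force"].round(1))
    for t in targets:
        t=np.array(t); print(t.round(4),"-> shift cm",(R.inv().apply(t-p)*100).round(2)); p=t
E
python3 -c "
from h import *
rel((.490,-.122,.22))"
```

```text
t 0.3 p [ 0.2554 -0.5428  0.2419] xyaw 0.44 tilt [-0.0003  0.0006] open 0.08547662302672718 gf 0.0 F [-0.5 -1.1  0.2]
[ 0.49  -0.122  0.22 ] -> shift cm [ 39.14 -28.09   2.21]
```

Request:
apply_moves(targets=[[0, 0, 0, 3.9, -2.8, 0.2, 0.6], [0, 0, 0, 3.9, -2.8, 0.2, 0.6], [0, 0, 0, 3.9, -2.8, 0.2, 0.6], [0, 0, 0, 3.9, -2.8, 0.2, 0.6], [0, 0, 0, 3.9, -2.8, 0.2, 0.6], [0, 0, 0, 3.9, -2.8, 0.2, 0.6], [0, 0, 0, 3.9, -2.8, 0.2, 0.6], [0, 0, 0, 3.9, -2.8, 0.2, 0.6], [0, 0, 0, 3.9, -2.8, 0.2, 0.6], [0, 0, 0, 3.9, -2.8, 0.2, 0.6]], grip_force=30)

```text
t: 1.3
position: [0.4897, -0.1216, 0.2224]
eef_rot: [0.976, 0.218, 0.0, 0.0]
wrist_force: [0.6, -0.8, -0.2]
opening: 0.0511
gripper_force: 0.0
```

Request:
apply_moves(targets=[[0, 0, 0, 0, 0, 0, 0.6], [0, 0, 0, 0, 0, 0, 0.6], [0, 0, 0, 0, 0, 0, 0.6]])

```text
t: 1.6
position: [0.4888, -0.1243, 0.2223]
eef_rot: [0.976, 0.218, -0.0, 0.0]
wrist_force: [-0.6, -0.4, 0.5]
opening: 0.0514
gripper_force: 0.0
```

Run:
```python
from h import *
c=imaging.camera("wrist"); rel()
pred={"peg":(.49,-.122,.138),"piv":(.443,-.204,.102),"post":(.5055,-.2135,.105)}
for k,v in pred.items(): print(k,proj(c,[v]).round(1))
np.savez("w.npz",**{k:c[k] for k in("fx","fy","cx","cy","D","rvec","tvec")})
cv2.imwrite("pics/w1.png",cv2.resize(c["color"][:,:,::-1],None,fx=1.4,fy=1.4,interpolation=cv2.INTER_CUBIC))
```

```text
t 1.65 p [ 0.4887 -0.1247  0.2224] xyaw 0.438 tilt [-0.     -0.0004] open 0.05111223668775553 gf 0.0 F [-0.6 -0.2 -0.3]
peg [[272.9 220.9]]
piv [[330.2 286.1]]
post [[373.5 235.6]]
```

View pics/w1.png

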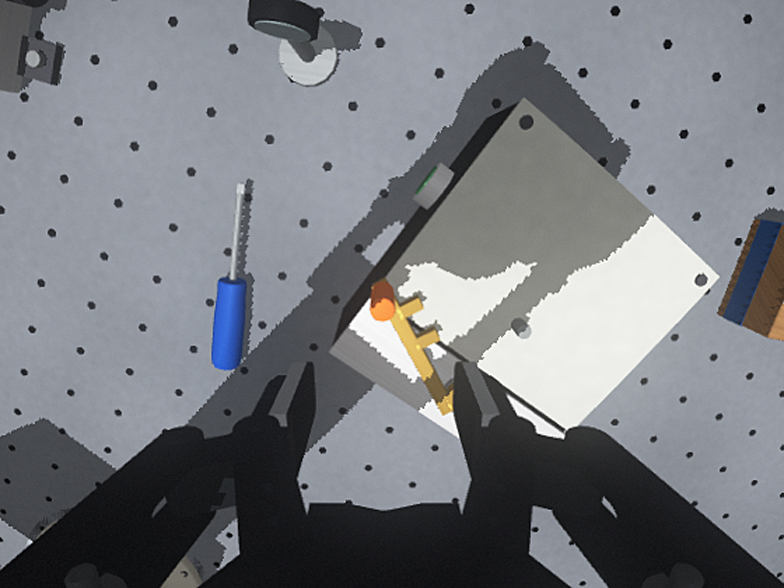

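Run:
```python
from h import *
c=dict(np.load("w.npz"))
peg=plane(c,(273.6,218),.138); post=plane(c,(371.6,233),.105)
print(peg,post)
a=[plane(c,(x/1.4,y/1.4),.09)for x,y in((524,98),(719,277),(571,433),(331,350))]
for i,j in((3,0),(1,0)): d=a[i]-a[j];print(np.arctan2(d[1],d[0]),np.hypot(*d[:2]))
rel((*peg[:2],.119))
```

```text
[ 0.49233302 -0.12152148  0.138     ] [ 0.50687764 -0.2106419   0.105     ]
2.94449539133754 0.1972599628367242
-1.7674864241190578 0.17955578630989955
t 1.65 p [ 0.4887 -0.1247  0.2224] xyaw 0.438 tilt [-0.     -0.0004] open 0.05111223668775553 gf 0.0 F [-0.6 -0.2 -0.3]
[ 0.4923 -0.1215  0.119 ] -> shift cm [ 0.47 -0.14 10.34]
```

Request:
apply_moves(targets=[[0, 0, 0, 0.4, -0.1, 2.3, 0.6], [0, 0, 0, 0, 0, 2, 0.6], [0, 0, 0, 0, 0, 2, 0.6], [0, 0, 0, 0, 0, 2, 0.6], [0, 0, 0, 0, 0, 2, 0.6], [0, 0, 0, 0, 0, 0, 0], [0, 0, 0, 0, 0, 0, 0], [0, 0, 0, 0, 0, 0, 0], [0, 0, 0, 0, 0, 0, 0], [0, 0, 0, 0, 0, 0, 0]], grip_force=30)

```text
t: 2.65
position: [0.4926, -0.1218, 0.1207]
eef_rot: [0.976, 0.218, 0.001, 0.001]
wrist_force: [-1.6, -2.5, 3.0]
opening: 0.0131
gripper_force: 29.8
```

Run:
```python
from h import *
s=monitor.sense();p=s["position"]
piv=np.array([.4455,-.2]);r=.0928
a0=np.arctan2(*(p[:2]-piv)[::-1]);print(a0,np.hypot(*(p[:2]-piv)))
a1=-.197+.13-.04
T=[p]
rel(*[(*(piv+r*np.array([np.cos(a),np.sin(a)])),p[2]) for a in np.linspace(a0,a1,11)[1:]])
```

```text
1.0283557494180113 0.09132126041768429
t 2.65 p [ 0.4926 -0.1218  0.1207] xyaw 0.439 tilt [ 0.0016 -0.0018] open 0.013063102998051496 gf 29.763873517513275 F [-1.6 -2.5  3. ]
[ 0.5021 -0.1265  0.1207] -> shift cm [0.66 0.83 0.  ]
[ 0.5101 -0.1333  0.1207] -> shift cm [0.43 0.96 0.  ]
[ 0.5172 -0.1411  0.1207] -> shift cm [0.32 1.   0.  ]
[ 0.5234 -0.1496  0.1207] -> shift cm [0.2  1.03 0.  ]
[ 0.5286 -0.1587  0.1207] -> shift cm [0.08 1.05 0.  ]
[ 0.5328 -0.1684  0.1207] -> shift cm [-0.04  1.05  0.  ]
[ 0.5358 -0.1785  0.1207] -> shift cm [-0.16  1.04  0.  ]
[ 0.5376 -0.1889  0.1207] -> shift cm [-0.27  1.02  0.  ]
[ 0.5383 -0.1994  0.1207] -> shift cm [-0.39  0.98  0.  ]
[ 0.5378 -0.2099  0.1207] -> shift cm [-0.49  0.93  0.  ]
```

Request:
apply_moves(targets=[[0, 0, 0, 0.55, 0.85, 0, 0], [0, 0, 0, 0.43, 0.96, 0, 0], [0, 0, 0, 0.32, 1.0, 0, 0], [0, 0, 0, 0.2, 1.03, 0, 0], [0, 0, 0, 0.08, 1.05, 0, 0], [0, 0, 0, -0.04, 1.05, 0, 0], [0, 0, 0, -0.16, 1.04, 0, 0], [0, 0, 0, -0.27, 1.02, 0, 0], [0, 0, 0, -0.35, 0.95, 0, 0]])

```text
t: 3.55
position: [0.5388, -0.1989, 0.1205]
eef_rot: [0.976, 0.218, 0.001, -0.0]
wrist_force: [0.4, 3.2, 5.1]
opening: 0.0129
gripper_force: 30.1
```

Request:
apply_moves(targets=[[0, 0, 0, -0.25, 0.5, 0, 0], [0, 0, 0, -0.25, 0.45, 0, 0], [0, 0, 0, 0, 0, 0, 0]])

```text
t: 3.85
position: [0.5384, -0.2089, 0.1204]
eef_rot: [0.976, 0.218, 0.002, -0.001]
wrist_force: [0.4, 4.7, 5.5]
opening: 0.0128
gripper_force: 30.4
```

Request:
apply_moves(targets=[[0, 0, 0, -0.15, 0.3, 0, 0], [0, 0, 0, 0, 0, 0, 0]])

```text
t: 4.05
position: [0.5384, -0.2092, 0.1203]
eef_rot: [0.976, 0.22, 0.002, -0.003]
wrist_force: [-0.3, 15.6, 7.9]
opening: 0.0127
gripper_force: 30.8
```

Request:
apply_moves(targets=[[0, 0, 0, -0.15, 0.3, 0, 0], [0, 0, 0, 0, 0, 0, 0]])

```text
t: 4.25
position: [0.5385, -0.2095, 0.1203]
eef_rot: [0.975, 0.221, 0.002, -0.006]
wrist_force: [-1.0, 25.0, 10.0]
opening: 0.0129
gripper_force: 31.5
```

Request:
apply_moves(targets=[[0, 0, 0, 0.2, -0.4, 0, 0], [0, 0, 0, 0, 0, 0, 0.5], [0, 0, 0, 0, 0, 0, 0.5], [0, 0, 0, 0, 0, 0, 0.5], [0, 0, 0, 0, 0, -2, 0.5], [0, 0, 0, 0, 0, -3, 0.5], [0, 0, 0, 0, 0, -4, 0.5], [0, 0, 0, 0, 0, -4, 0.8]])

```text
t: 5.05
position: [0.5364, -0.2121, 0.2497]
eef_rot: [0.976, 0.218, -0.001, -0.0]
wrist_force: [0.5, -0.3, 1.6]
opening: 0.0558
gripper_force: 0.0
```

Run:
```python
from h import *
rel((.475,.2515,.26))
c=imaging.camera("wrist")
cv2.imwrite("pics/w2.png",c["color"][:,:,::-1])
```

```text
t 5.05 p [ 0.5364 -0.2121  0.2497] xyaw 0.439 tilt [-0.0016  0.0005] open 0.05580983630750133 gf 0.0 F [ 0.5 -0.3  1.6]
[0.475  0.2515 0.26  ] -> shift cm [ 14.15 -44.58  -1.  ]
```

View pics/w2.png

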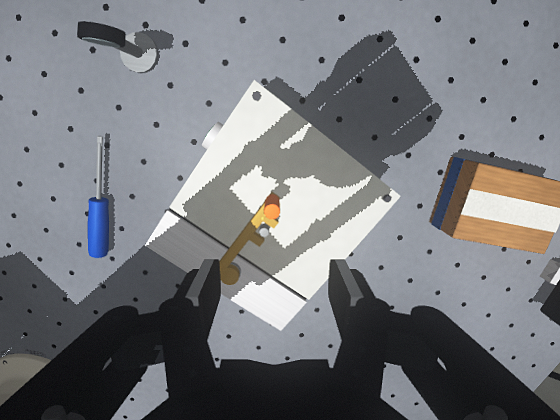

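Request:
apply_moves(targets=[[0, 0, 0, 1.4, -4.4, -0.1, 0.8], [0, 0, 0, 1.4, -4.4, -0.1, 0.8], [0, 0, 0, 1.4, -4.4, -0.1, 0.8], [0, 0, 0, 1.4, -4.4, -0.1, 0.8], [0, 0, 0, 1.4, -4.4, -0.1, 0.8], [0, 0, 0, 1.4, -4.4, -0.1, 0.8], [0, 0, 0, 1.4, -4.4, -0.1, 0.8], [0, 0, 0, 1.4, -4.4, -0.1, 0.8], [0, 0, 0, 1.4, -4.4, -0.1, 0.8], [0, 0, 0, 1.4, -4.4, -0.1, 0.8]])

```text
t: 6.1
position: [0.476, 0.2475, 0.259]
eef_rot: [0.976, 0.218, 0.0, 0.0]
wrist_force: [0.7, -0.6, 0.3]
opening: 0.0682
gripper_force: 0.0
```

Request:
apply_moves(targets=[[0, 0, -0.136, 0, 0, 0, 0.8], [0, 0, -0.136, 0, 0, 0, 0.8], [0, 0, -0.136, 0, 0, 0, 0.8], [0, 0, -0.136, 0, 0, 0, 0.8], [0, 0, -0.136, 0, 0, 0, 0.8], [0, 0, -0.136, 0, 0, 0, 0.8], [0, 0, -0.136, 0, 0, 0, 0.8], [0, 0, -0.136, 0, 0, 0, 0.8], [0, 0, -0.136, 0, 0, 0, 0.8], [0, 0, 0, 0, 0, 0, 0.8]])

```text
t: 7.1
position: [0.4765, 0.2457, 0.2588]
eef_rot: [0.673, 0.739, -0.0, 0.0]
wrist_force: [0.4, 0.3, 0.4]
opening: 0.0682
gripper_force: 0.0
```

Run:
```python
from h import *
rel((.475,.2515,.13))
c=imaging.camera("wrist")
np.savez("w.npz",**{k:c[k] for k in("fx","fy","cx","cy","D","rvec","tvec")})
print(proj(c,[(.475,.2515,.12)]))
cv2.imwrite("pics/w3.png",cv2.resize(c["color"][:,:,::-1],None,fx=1.4,fy=1.4,interpolation=cv2.INTER_CUBIC))
```

```text
t 7.1 p [0.4765 0.2457 0.2588] xyaw 1.664 tilt [-0.0003 -0.0003] open 0.0681512606382694 gf 0.0 F [0.4 0.3 0.4]
[0.475  0.2515 0.13  ] -> shift cm [ 0.59 -0.09 12.87]
[[274.2987239  199.75907835]]
```

View pics/w3.png

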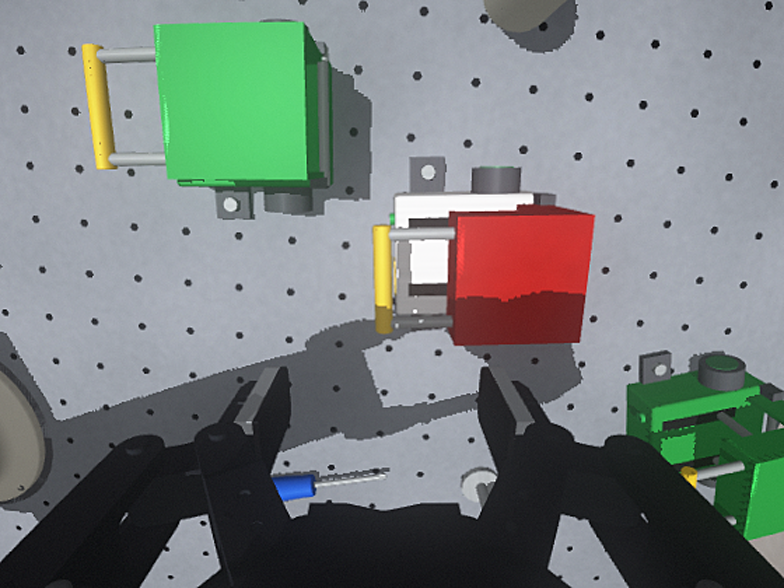

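Request:
apply_moves(targets=[[0, 0, 0, 0.6, -0.1, 1, 0.4], [0, 0, 0, 0, 0, 1, 0.4], [0, 0, 0, 0, 0, 3, 0.4], [0, 0, 0, 0, 0, 3, 0.4], [0, 0, 0, 0, 0, 3, 0.4], [0, 0, 0, 0, 0, 2, 0.4], [0, 0, 0, 0, 0, 1.6, 0.4], [0, 0, 0, 0, 0, 0, 0.4]])

```text
t: 7.95
position: [0.473, 0.2514, 0.1097]
eef_rot: [0.674, 0.739, -0.003, -0.001]
wrist_force: [-1.6, 0.8, -0.7]
opening: 0.034
gripper_force: 0.0
```

Request:
apply_moves(targets=[[0, 0, 0, 0, 0, 0, 0], [0, 0, 0, 0, 0, 0, 0], [0, 0, 0, 0, 0, 0, 0], [0, 0, 0, 0, 0, 0, 0], [0, 0, 0, 0, 0, 0, 0]], grip_force=25)

```text
t: 8.45
position: [0.475, 0.2523, 0.1145]
eef_rot: [0.673, 0.739, 0.001, 0.0]
wrist_force: [-0.6, -0.1, 3.5]
opening: 0.0112
gripper_force: 24.7
```

Run:
```python
from h import *
p=monitor.sense()["position"];y=.095;r=np.hypot(.13,.062);a0=np.arctan2(.062,.13)
f=lambda g:np.array([np.cos(y)*-r*np.cos(a0+g),np.sin(y)*-r*np.cos(a0+g),r*np.sin(a0+g)])
rel(*[p+f(g)-f(0) for g in np.linspace(0,1.2,21)[1:]])
```

```text
t 8.45 p [0.475  0.2523 0.1145] xyaw 1.664 tilt [0.0018 0.001 ] open 0.011166330208352985 gf 24.65264618396759 F [-0.6 -0.1  3.5]
[0.479  0.2527 0.1222] -> shift cm [ 0.    0.4  -0.77]
[0.4834 0.2531 0.1296] -> shift cm [ 0.    0.44 -0.74]
[0.4882 0.2535 0.1368] -> shift cm [ 0.    0.49 -0.71]
[0.4934 0.254  0.1436] -> shift cm [ 0.    0.53 -0.68]
[0.4991 0.2546 0.1502] -> shift cm [ 0.    0.57 -0.65]
[0.5051 0.2552 0.1563] -> shift cm [ 0.    0.61 -0.62]
[0.5115 0.2558 0.1621] -> shift cm [ 0.    0.64 -0.58]
[0.5182 0.2564 0.1675] -> shift cm [ 0.    0.68 -0.54]
[0.5252 0.2571 0.1725] -> shift cm [ 0.    0.71 -0.5 ]
[0.5325 0.2578 0.1771] -> shift cm [ 0.    0.73 -0.45]
[0.5401 0.2585 0.1812] -> shift cm [ 0.    0.76 -0.41]
[0.5479 0.2592 0.1849] -> shift cm [ 0.    0.78 -0.36]
[0.5559 0.26   0.188 ] -> shift cm [ 0.    0.8  -0.32]
[0.564  0.2608 0.1907] -> shift cm [ 0.    0.82 -0.27]
[0.5724 0.2616 0.1929] -> shift cm [ 0.    0.84 -0.22]
[0.5808 0.2624 0.1946] -> shift cm [ 0.    0.85 -0.17]
[0.5893 0.2632 0.1957] -> shift cm [ 0.    0.86 -0.12]
[0.5979 0.264  0.1964] -> shift cm [ 0.    0.86 -0.06]
[0.6065 0.2648 0.1965] -> shift cm [ 0.    0.86 -0.01]
[0.6151 0.2656 0.1961] -> shift cm [0.   0.86 0.04]
```

Request:
apply_moves(targets=[[0, 0, 0, 0, 0.4, -0.77, 0], [0, 0, 0, 0, 0.44, -0.74, 0], [0, 0, 0, 0, 0.49, -0.71, 0], [0, 0, 0, 0, 0.53, -0.68, 0], [0, 0, 0, 0, 0.57, -0.65, 0], [0, 0, 0, 0, 0.61, -0.62, 0], [0, 0, 0, 0, 0.64, -0.58, 0], [0, 0, 0, 0, 0.68, -0.54, 0], [0, 0, 0, 0, 0.71, -0.5, 0], [0, 0, 0, 0, 0.73, -0.45, 0]])

```text
t: 9.45
position: [0.5324, 0.2587, 0.1787]
eef_rot: [0.673, 0.74, 0.001, -0.001]
wrist_force: [-4.9, 5.1, 5.5]
opening: 0.0109
gripper_force: 25.1
```

Request:
apply_moves(targets=[[0, 0, 0, 0, 0.76, -0.41, 0], [0, 0, 0, 0, 0.78, -0.36, 0], [0, 0, 0, 0, 0.8, -0.32, 0], [0, 0, 0, 0, 0.82, -0.27, 0], [0, 0, 0, 0, 0.84, -0.22, 0], [0, 0, 0, 0, 0.85, -0.17, 0], [0, 0, 0, 0, 0.86, -0.12, 0], [0, 0, 0, 0, 0.86, -0.06, 0], [0, 0, 0, 0, 0.86, 0, 0], [0, 0, 0, 0, 0, 0, 0]])

```text
t: 10.45
position: [0.6074, 0.2666, 0.1965]
eef_rot: [0.673, 0.74, 0.002, -0.001]
wrist_force: [-0.4, 7.8, 2.3]
opening: 0.0109
gripper_force: 25.6
```

Request:
apply_moves(targets=[[0, 0, 0, 0, 0, 0, 0.5], [0, 0, 0, 0, 0, 0, 0.5], [0, 0, 0, 0, 0, -2, 0.5], [0, 0, 0, 0, 0, -3, 0.5], [0, 0, 0, 0, 0, -3, 0.5], [0, 0, 0, 0, -2.6, 0, 0.5], [0, 0, 0, 0, -2.6, 0, 0.5], [0, 0, 0, 0, 0, 0, 0.5], [0, 0, 0, 0, 0, 0, 0.5], [0, 0, 0, 0, 0, 0, 0.5]])

```text
t: 11.45
position: [0.5552, 0.2592, 0.2749]
eef_rot: [0.674, 0.739, -0.0, 0.0]
wrist_force: [-0.0, 0.3, -0.6]
opening: 0.0426
gripper_force: 0.0
```

Run:
```python
from h import *
c=imaging.camera("wrist")
L=(.5546,.2597); rel((*L,.104))
np.savez("w.npz",**{k:c[k] for k in("fx","fy","cx","cy","D","rvec","tvec")})
print(proj(c,[(*L,.112)]))
cv2.imwrite("pics/w4.png",cv2.resize(c["color"][:,:,::-1],None,fx=1.4,fy=1.4,interpolation=cv2.INTER_CUBIC))
```

```text
t 11.5 p [0.5553 0.2592 0.2747] xyaw 1.663 tilt [-0.     -0.0004] open 0.04271858630164264 gf 0.0 F [ 1.2 -0.6 -0.5]
[0.5546 0.2597 0.104 ] -> shift cm [ 0.06 -0.06 17.07]
[[274.5657183  198.78773492]]
```

View pics/w4.png

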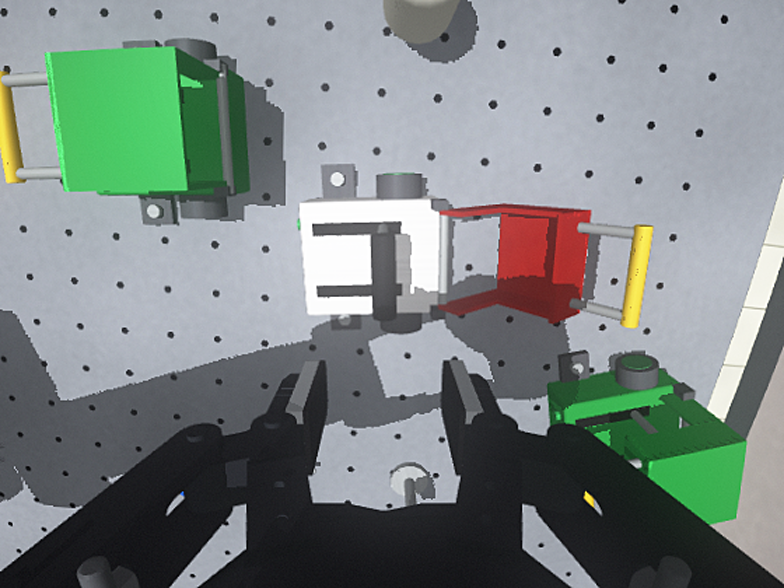

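Request:
apply_moves(targets=[[0, 0, 0, 0.05, -0.05, 3, 0.5], [0, 0, 0, 0, 0, 4, 0.5], [0, 0, 0, 0, 0, 3, 0.5], [0, 0, 0, 0, 0, 3, 0.5], [0, 0, 0, 0, 0, 2, 0.5], [0, 0, 0, 0, 0, 2, 0.5], [0, 0, 0, 0, 0, 0, 0.5]])

```text
t: 12.2
position: [0.5528, 0.259, 0.1005]
eef_rot: [0.674, 0.739, -0.003, -0.001]
wrist_force: [0.6, 0.4, -0.4]
opening: 0.0425
gripper_force: 0.0
```

Request:
apply_moves(targets=[[0, 0, 0, 0, 0, 0, 0], [0, 0, 0, 0, 0, 0, 0], [0, 0, 0, 0, 0, 0, 0], [0, 0, 0, 0, 0, 0, 0], [0, 0, 0, 0, 0, 0, 0]], grip_force=40)

```text
t: 12.7
position: [0.5547, 0.2601, 0.1065]
eef_rot: [0.673, 0.739, 0.001, 0.001]
wrist_force: [0.9, -0.5, 3.3]
opening: 0.0166
gripper_force: 39.5
```

Run:
```python
from h import *
p=monitor.sense()["position"];y=.095;r=.082
f=lambda g:np.array([-np.cos(y)*r*np.sin(g),-np.sin(y)*r*np.sin(g),r*np.cos(g)])
rel(*[p+f(g)-f(0) for g in np.linspace(0,.7,9)[1:]])
```

```text
t 12.7 p [0.5547 0.2601 0.1065] xyaw 1.664 tilt [0.0026 0.0008] open 0.016648158963009193 gf 39.539403319358826 F [ 0.9 -0.5  3.3]
[0.5476 0.2594 0.1062] -> shift cm [-0.   -0.72  0.03]
[0.5405 0.2587 0.1052] -> shift cm [-0.   -0.71  0.09]
[0.5335 0.258  0.1037] -> shift cm [-0.   -0.7   0.15]
[0.5267 0.2574 0.1015] -> shift cm [-0.   -0.68  0.21]
[0.5201 0.2568 0.0987] -> shift cm [-0.   -0.66  0.27]
[0.5138 0.2562 0.0954] -> shift cm [-0.   -0.64  0.33]
[0.5078 0.2556 0.0916] -> shift cm [-0.   -0.61  0.38]
[0.5021 0.2551 0.0872] -> shift cm [-0.   -0.57  0.44]
```

Request:
apply_moves(targets=[[0, 0, 0, 0, -0.72, 0.03, 0], [0, 0, 0, 0, -0.71, 0.09, 0], [0, 0, 0, 0, -0.7, 0.15, 0], [0, 0, 0, 0, -0.68, 0.21, 0], [0, 0, 0, 0, -0.66, 0.27, 0], [0, 0, 0, 0, -0.64, 0.33, 0], [0, 0, 0, 0, -0.61, 0.38, 0], [0, 0, 0, 0, -0.57, 0.44, 0], [0, 0, 0, 0, -0.15, 0.1, 0], [0, 0, 0, 0, 0, 0, 0]])

```text
t: 13.7
position: [0.5037, 0.2544, 0.0889]
eef_rot: [0.674, 0.739, 0.004, 0.004]
wrist_force: [10.0, -3.2, 7.2]
opening: 0.0165
gripper_force: 41.9
```

Request:
apply_moves(targets=[[0, 0, 0, 0, -0.2, 0.1, 0], [0, 0, 0, 0, 0, 0, 0], [0, 0, 0, 0, 0, 0, 0], [0, 0, 0, 0, 0, 0, 0]])

```text
t: 14.1
position: [0.5022, 0.2542, 0.0879]
eef_rot: [0.674, 0.739, 0.005, 0.004]
wrist_force: [11.3, -2.9, 5.9]
opening: 0.0164
gripper_force: 41.6
```

Request:
apply_moves(targets=[[0, 0, 0, 0, -0.2, 0.1, 0], [0, 0, 0, 0, 0, 0, 0], [0, 0, 0, 0, 0, 0, 0], [0, 0, 0, 0, 0, 0, 0]])

```text
t: 14.5
position: [0.502, 0.2542, 0.0878]
eef_rot: [0.674, 0.739, 0.007, 0.006]
wrist_force: [16.3, -4.1, 6.4]
opening: 0.0165
gripper_force: 41.6
```

Run:
```python
from h import *
c=imaging.camera("wrist");rel()
print(proj(c,[(.5546-.0526,.2597-.005,.0927)])*1.4)
cv2.imwrite("pics/w5.png",cv2.resize(c["color"][:,:,::-1],None,fx=1.4,fy=1.4))
```

```text
t 14.55 p [0.502  0.2542 0.0878] xyaw 1.662 tilt [0.017  0.0022] open 0.016368059420250467 gf 41.61726951599121 F [17.1 -3.3  5.7]
[[387.4693123  401.52223462]]
```

View pics/w5.png

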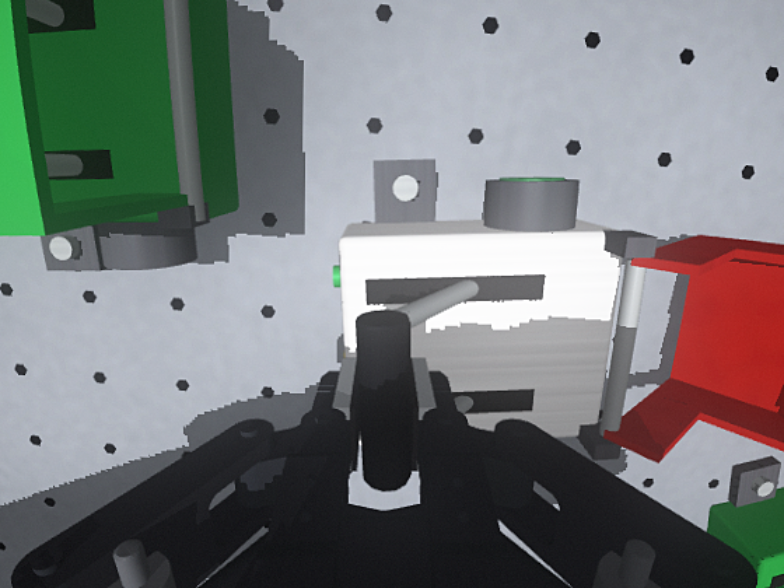

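The handle bar (385, 400) is held between the pads where the stop position predicts it (387, 401). The guard is back, and the force rises without further motion, so the handle is at its stop.

```bash
python3 -c "
from station import job
print(job.close_job())"
```

```text
the job is handed in; nothing more can be done
None
```

The hook is closed on its catch post, the red guard is flipped back and the gripper is holding the black handle at its forward stop; I handed the job in at about 14.6 s, but the hand-in call returned no verdict.

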